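Row the bur blocks, cover the cassette and clamp it

ROBOT

A 7-joint arm with a two-finger parallel gripper is mounted at the origin on the work surface. World frame = base frame: x ahead of the robot, y to its left, z up, the work surface at z = 0. Lengths are in m, angles in rad, forces in N, time in s.
With the tool pointing down it reaches from about 0.425 to 0.875 m from the base axis. Payload 4.7 kg.
Tool frame: the origin (TCP) lies on the centre line of the jaws, within the pads' length; the fingertips stand 14 mm ahead of it and the grasp point (between the pads) lies 5 mm behind it; z points along the fingers, y is the line along which they close (so a half turn about z gives the same grasp; the last joint's range is limited). The gripper opens to 87 mm and grips with 3 to 60 N. Pads are 19 mm wide; open, the fingers measure 117 mm over their backs; the gripper's body (75 mm by 190 mm) begins 51 mm behind the grasp point.
Start: joints at [1.17, 0.321, -0.07, 1.45, 0.023, 1.371, -0.057], TCP at [0.262, -0.595, 0.237] pointing down, gripper open.
Joint ranges: [-2.86, 2.86], [-0.3, 2.09], [-1.38, 1.24], [0.06, 2.45], [-1.56, 4.7], [0.09, 2.05], [-2.69, 2.69]. Speed limits (rad/s): [2.57, 2.57, 3.14, 3.14, 3.14, 3.14, 3.14].

INTERFACE

Orientations are given as a rotation vector (axis times angle).
In Python, from bench import ctrl gives the robot as it stands.
- The arm moves only by the tool send_rows, never from a script. Its argument "steps" is a list of rows, each an object of numbers: "tx", "ty", "tz": the shift along the tool's x, y, z in units of 60 mm (1.0 is 60 mm); "turn": the turn about the tool's z in units of 8 degrees (1.0 is 8 degrees); "grip": the opening, from 0 (shut) to 1 (fully open). A call has 1 to 12 rows; each row shifts and turns the commanded pose from where the row before left it, along the tool's axes as they then stand; what a row does not reach is not made up. A row lasts 1/8 s, in which the tool goes at most 62.5 mm and 10.7 degrees, less where a joint would pass 70% of its speed; a pose out of reach is approached as far as the arm can. A call is refused whole if a number of a shift passes 1 or a number of a turn 1, either way. A call with a gripper value outside its range is refused whole. The fingers move at their own pace and stop on an object; "newtons" is the grip in N (left out, the last holds). Time passes only in rows, so rows that do not move let the fingers close. It gives the time, the measured TCP pose, the force, the opening and the grip force at its end, in the units of the state.
- ctrl.get_state(): the state, without advancing time (a new reading comes with each control period).
- ctrl.get_image(name): name is "side" or "top"; returns a dict with "pixels" (420x560x3 uint8, red, green, blue), "K" (3x3 intrinsics, pixels), "cam_to_world" (4x4, takes a point from camera to world coordinates). Camera axes: x right, y down, z forward; pixel columns grow to the right and rows downward; lengths in m; the calibration is good to about 2 mm. A picture is of the moment at which its call begins. There is no depth.
- ctrl.close_job(): hands the job in; it is judged then, once.
The state is a dict: "time": time; "joint_positions": joint angles; "qd": joint speeds; "joint_torque": joint torques, N m; "position": TCP position; "tool_rot": TCP orientation; "ft_force": force on the tool from outside, world axes, zero at the start; "torque": the same for the moment, N m; "grip_width": opening from 0.0 (shut) to 1.0 (fully open); "grip_force": force on a finger pad.
Only numpy, scipy, OpenCV 4.12 (cv2) and the standard library are available. Lean on these libraries where they do the work, as an engineer would, in place of code of your own. Each camera call takes 0.05 s, during which the arm holds its last target. There are 200 camera calls.

TASK

Get the sterilising cassette ready: stand the three bur blocks upright on the base tray in a neat row, one centred on each dark pad and square to the tray (two stand on the grey mat, one sits askew in the tray already). Then set the cover over them, without dropping it, until it sits fully home inside the tray's rim, and swing the wire clamp all the way down onto the cover. Leave the jar, the bottle and the plaster cast where they stand.

Things in the scene. Friction and masses are not known exactly. Their poses are not given: they have to be found in the camera images.
- tray: Steel base tray of the cassette, fixed to the bench, 124 (x) x 172 (y) mm over its flared rim; origin: centre of its underside. Its floor is 8 mm up; a rim that flares outwards (about 30 degrees) rises 6 mm above the floor round an inner floor area of 110 x 158 mm. At its +y end stand two clamp posts (10 x 14 mm, centres x = +-43, y = +98 mm, tops 72 mm up).
- pad1 (a point): Centre, at floor height, of the dark flat pad at tray y = -40 mm. The pads are 68 (tray x) x 32 (tray y) mm, flush with the tray floor.
- pad2 (a point): Centre of the dark pad at tray y = 0.
- pad3 (a point): Centre of the dark pad at tray y = +40 mm.
- block1: Bur block, aluminium, 60 (its x) x 28 (its y) x 22 mm high, about 0.1 kg, with a row of thin burs on top up to 36 mm high in all; origin: centre of its underside. The three are alike; any block may go on any pad, its x along the tray's x, either way round. Starts on the mat.
- block2: Bur block, aluminium, 60 (its x) x 28 (its y) x 22 mm high, about 0.1 kg, with a row of thin burs on top up to 36 mm high in all; origin: centre of its underside. The three are alike; any block may go on any pad, its x along the tray's x, either way round. Starts on the mat.
- block3: Bur block, aluminium, 60 (its x) x 28 (its y) x 22 mm high, about 0.1 kg, with a row of thin burs on top up to 36 mm high in all; origin: centre of its underside. The three are alike; any block may go on any pad, its x along the tray's x, either way round. Starts askew in the tray.
- cover: Loose aluminium cover, an upside-down pan 100 (x) x 148 (y) x 46 mm high, 3 mm walls, about 0.25 kg, on the bench; origin: centre of its underside. Mid-top is a black ridge grip 60 (along x) x 14 (along y) mm, from 46 to 72 mm above the origin. It stands on the tray floor inside the rim, 5 mm to spare on every side, x along the tray's x, either way round.
- clamp (a joint): Angle of the U-shaped wire clamp about its hinge: 0 = down flat over the cover, 1.57 = upright, 1.8 to 2.5 at the start = leaning back away from the tray (towards tray +y). It stays where it is left.
- clamp_bar (a point): Middle of the clamp's cross bar: a round bar 8 mm thick, 68 mm long, parallel to the tray's x, 58 mm from the hinge axis. When down it lies at tray y = +40 mm, 66 mm above the tray's underside, that is 12 mm above the cover's top, resting on two rubber feet at its ends.
- clamp_hinge (a point): Middle of the clamp's hinge axis, which runs along the tray's x at tray y = +98 mm, 66 mm up.
- mat: Flat grey mat fixed to the bench, 170 (x) x 190 (y) x 4 mm; origin: centre of its underside. Two of the blocks stand on it.
- jar: Bystander: capped clear jar, 52 mm across, 60 mm high, close to the tray's -y end; origin at the centre of its underside.
- bottle: Bystander: white bottle, 38 mm across, 105 mm high, beyond the tray; origin at the centre of its underside.
- cast: Bystander: small plaster dental cast, 46 x 54 x 27 mm high, on the bench beyond the mat; origin at the centre of its underside.
Not all that is in view belongs to the job. What is shaped like the block1 but orange or yellow is not meant.

How it is judged:
On the way, in this order (a step that is already met when the one before it is completed fails the run):
1. three blocks stand released in the row, one on each pad (((horizontal distance between block1 and pad1 below 0.008 m and angle between the x axis of block1 and the x axis of tray, either way round below 0.14 rad and angle between block1's own z axis and vertical below 0.08 rad and z of block1 in the frame of tray below 0.011 m) or (horizontal distance between block2 and pad1 below 0.008 m and angle between the x axis of block2 and the x axis of tray, either way round below 0.14 rad and angle between block2's own z axis and vertical below 0.08 rad and z of block2 in the frame of tray below 0.011 m) or (horizontal distance between block3 and pad1 below 0.008 m and angle between the x axis of block3 and the x axis of tray, either way round below 0.14 rad and angle between block3's own z axis and vertical below 0.08 rad and z of block3 in the frame of tray below 0.011 m)) and ((horizontal distance between block1 and pad2 below 0.008 m and angle between the x axis of block1 and the x axis of tray, either way round below 0.14 rad and angle between block1's own z axis and vertical below 0.08 rad and z of block1 in the frame of tray below 0.011 m) or (horizontal distance between block2 and pad2 below 0.008 m and angle between the x axis of block2 and the x axis of tray, either way round below 0.14 rad and angle between block2's own z axis and vertical below 0.08 rad and z of block2 in the frame of tray below 0.011 m) or (horizontal distance between block3 and pad2 below 0.008 m and angle between the x axis of block3 and the x axis of tray, either way round below 0.14 rad and angle between block3's own z axis and vertical below 0.08 rad and z of block3 in the frame of tray below 0.011 m)) and ((horizontal distance between block1 and pad3 below 0.008 m and angle between the x axis of block1 and the x axis of tray, either way round below 0.14 rad and angle between block1's own z axis and vertical below 0.08 rad and z of block1 in the frame of tray below 0.011 m) or (horizontal distance between block2 and pad3 below 0.008 m and angle between the x axis of block2 and the x axis of tray, either way round below 0.14 rad and angle between block2's own z axis and vertical below 0.08 rad and z of block2 in the frame of tray below 0.011 m) or (horizontal distance between block3 and pad3 below 0.008 m and angle between the x axis of block3 and the x axis of tray, either way round below 0.14 rad and angle between block3's own z axis and vertical below 0.08 rad and z of block3 in the frame of tray below 0.011 m)) and contact force between the fingers and block1 below 0.05 N and contact force between the fingers and block2 below 0.05 N and contact force between the fingers and block3 below 0.05 N), for 0.1 s.
2. the cover sits home over the row of blocks (((horizontal distance between block1 and pad1 below 0.008 m and angle between the x axis of block1 and the x axis of tray, either way round below 0.14 rad and angle between block1's own z axis and vertical below 0.08 rad and z of block1 in the frame of tray below 0.011 m) or (horizontal distance between block2 and pad1 below 0.008 m and angle between the x axis of block2 and the x axis of tray, either way round below 0.14 rad and angle between block2's own z axis and vertical below 0.08 rad and z of block2 in the frame of tray below 0.011 m) or (horizontal distance between block3 and pad1 below 0.008 m and angle between the x axis of block3 and the x axis of tray, either way round below 0.14 rad and angle between block3's own z axis and vertical below 0.08 rad and z of block3 in the frame of tray below 0.011 m)) and ((horizontal distance between block1 and pad2 below 0.008 m and angle between the x axis of block1 and the x axis of tray, either way round below 0.14 rad and angle between block1's own z axis and vertical below 0.08 rad and z of block1 in the frame of tray below 0.011 m) or (horizontal distance between block2 and pad2 below 0.008 m and angle between the x axis of block2 and the x axis of tray, either way round below 0.14 rad and angle between block2's own z axis and vertical below 0.08 rad and z of block2 in the frame of tray below 0.011 m) or (horizontal distance between block3 and pad2 below 0.008 m and angle between the x axis of block3 and the x axis of tray, either way round below 0.14 rad and angle between block3's own z axis and vertical below 0.08 rad and z of block3 in the frame of tray below 0.011 m)) and ((horizontal distance between block1 and pad3 below 0.008 m and angle between the x axis of block1 and the x axis of tray, either way round below 0.14 rad and angle between block1's own z axis and vertical below 0.08 rad and z of block1 in the frame of tray below 0.011 m) or (horizontal distance between block2 and pad3 below 0.008 m and angle between the x axis of block2 and the x axis of tray, either way round below 0.14 rad and angle between block2's own z axis and vertical below 0.08 rad and z of block2 in the frame of tray below 0.011 m) or (horizontal distance between block3 and pad3 below 0.008 m and angle between the x axis of block3 and the x axis of tray, either way round below 0.14 rad and angle between block3's own z axis and vertical below 0.08 rad and z of block3 in the frame of tray below 0.011 m)) and horizontal distance between cover and tray below 0.008 m and z of cover in the frame of tray between 0.005 and 0.0105 m and angle between cover's own z axis and vertical below 0.04 rad and angle between the x axis of cover and the x axis of tray, either way round below 0.12 rad), for 0.1 s.
At the end, for the whole second after the job is handed in: A block stands upright on every pad, centred within 8 mm and square within 0.14 rad; the cover stands level on the tray floor inside the rim (2.5 mm in height, 8 mm off centre, 0.12 rad); the clamp is down (below 0.09 rad); cover and clamp at rest (all of step 2 and value of joint clamp below 0.09 rad and velocity of joint clamp between -0.05 and 0.05 rad/s and linear speed of cover below 0.02 m/s); the robot touches nothing.
It fails at once if the cover is dropped (moves faster than 0.5 m/s with no finger on it) (contact force between the fingers and cover below 0.01 N and linear speed of cover above 0.5 m/s).
It fails at once if the jar is shifted by more than 20 mm or tipped (distance of jar from where it was at the start of the episode above 0.02 m or angle between jar's own z axis and vertical above 0.3 rad).
It fails at once if the bottle is shifted by more than 20 mm or tipped (distance of bottle from where it was at the start of the episode above 0.02 m or angle between bottle's own z axis and vertical above 0.3 rad).
It fails at once if the plaster cast is shifted by more than 20 mm or tipped (distance of cast from where it was at the start of the episode above 0.02 m or angle between cast's own z axis and vertical above 0.3 rad).
It also fails if it takes over 72 s, if anything falls off the work surface, if the arm or the gripper's body presses on something with over 40 N, if the wrist force passes 120 N, or if a joint passes its speed limit or range.

## Working session

There is one attempt and no reset: what is moved stays moved. The work goes in short steps, Python scripts to look and compute and a tool call to move; the robot and the scene stay as the last step left them, time stands still between calls to the robot, and variables do not carry over. Pictures are saved under pics/ and viewed, at most 13 in all, crops included, and the job is handed in when it is done.

Besides the shell and the picture viewer there is one more tool, called after "Call:" as a command line: name --argument value ..., lists and objects as JSON in quotes. send_rows: Moves the arm, as the interface text tells. Its arguments: {"type":"object","properties":{"steps":{"type":"array"},"newtons":{"type":"number"}},"required":["steps"]}

```bash
mkdir -p pics; cat > h.py <<'E'
import numpy as np, cv2
from bench import ctrl
def shot(n):
    d=ctrl.get_image(n); return d['pixels'],np.array(d['K']),np.array(d['cam_to_world'])
def ray(K,T,uv,z):
    uv=np.atleast_2d(np.array(uv,float)); r=np.c_[uv,np.ones(len(uv))]@np.linalg.inv(K).T@T[:3,:3].T
    o=T[:3,3]; return o+r*((z-o[2])/r[:,2])[:,None]
def proj(K,T,p):
    p=np.atleast_2d(p); q=(p-T[:3,3])@T[:3,:3]@K.T; return q[:,:2]/q[:,2:]
E
python3 - <<'E'
from h import *
for n in ['top','side']:
    im,K,T=shot(n); cv2.imwrite(f'pics/{n}0.png',im[:,:,::-1]); print(n,K.round(1).tolist(),T.round(3).tolist())
s=ctrl.get_state(); print(s)
E
```

```text
top [[482.1, 0.0, 280.7], [0.0, 482.1, 207.2], [0.0, 0.0, 1.0]] [[0.02, -0.989, 0.147, 0.369], [-1.0, -0.018, 0.019, 0.011], [-0.016, -0.147, -0.989, 1.146], [0.0, 0.0, 0.0, 1.0]]
side [[437.9, 0.0, 273.5], [0.0, 437.9, 205.7], [0.0, 0.0, 1.0]] [[-0.968, -0.132, 0.211, 0.332], [-0.249, 0.512, -0.822, 0.898], [0.001, -0.849, -0.529, 0.656], [0.0, 0.0, 0.0, 1.0]]
{'time': 0.1, 'joint_positions': array([ 1.17008062,  0.32172787, -0.0700854 ,  1.45157191,  0.02260701,
        1.37080586, -0.05689566]), 'qd': array([ 0.00034746, -0.00108761, -0.00218145, -0.00092505, -0.0005248 ,
        0.00066815, -0.00052876]), 'joint_torque': array([-5.76100920e-04, -4.92568660e+01, -4.05913275e-01, -3.13398743e+01,
       -6.39923522e-02,  3.94335121e-02,  5.27653151e-05]), 'position': array([ 0.26172388, -0.59445223,  0.23557502]), 'tool_rot': array([-3.07262105e+00, -6.46639629e-01,  7.13229223e-04]), 'ft_force': array([-0.82184846,  0.02022812, -0.07811858]), 'torque': array([-0.03017593,  0.01583489, -0.03888764]), 'grip_force': 0.0, 'grip_width': 1.0026071662147098}
```

View pics/top0.png

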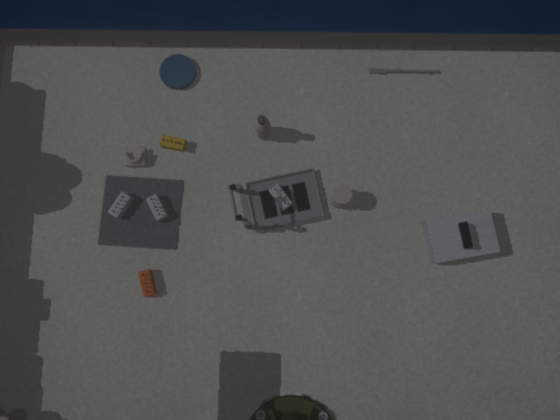

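View pics/side0.png

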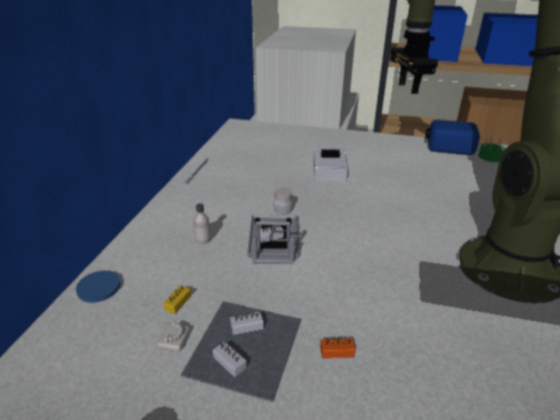

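```bash
python3 - <<'E'
from h import *
im,K,T=shot('top')
g=lambda c,f:np.clip(cv2.resize(c,None,fx=f,fy=f,interpolation=cv2.INTER_CUBIC).astype(float)*1.7,0,255).astype(np.uint8)
c=g(im[165:260,95:365],2.9); 
d=g(im[195:275,415:510],2.9)
im2,K2,T2=shot('side'); e=g(im2[205:400,150:350],2.9)[:566]
W=np.zeros((600,800,3),np.uint8); W[:c.shape[0],:min(800,c.shape[1])]=c[:,:800]; W[300:300+d.shape[0],:d.shape[1]]=d
e=g(im2[210:390,160:340],1.6); W[300:300+e.shape[0],300:300+e.shape[1]]=e
cv2.imwrite('pics/crop1.png',W[:,:,::-1])
hsv=cv2.cvtColor(im,cv2.COLOR_RGB2HSV); v=hsv[...,2]
print(v[140:150:3,100:185:6]); print(v[196:216:2,100:180:4]); print(v[190:206:2,255:310:3])
E
```

```text
[[ 95  97  96  93  95  95  94  95  94  94 100  93  90  98  90]
 [ 95  97  97  98  96  95  94  95  94  95  99 100  97  75  73]
 [ 96  93  95  96  97  96  95  91  95  93  86  89  99  99  64]
 [ 94  96  95  97  99  95  95  94  86  95  95  92  75  74  63]]
[[ 93  66  64  61  62  97  88  91  48  46  59  60  66  96  91  47  49  55
   63  62]
 [ 93  64  63  61  81  95  93  83  56  45  48  63  98  83  95  49  47  48
   60  62]
 [ 93  62  62  61  98  75  91  73  51  45  47  62 101  81  82  55  48  44
   60  60]
 [ 93  63  60  62  94  97  95  59  46  46  46  62  99  91  97  71  45  46
   60  62]
 [ 94  61  61  78  86  94  87  57  45  46  55  63  89  98  97  91  47  47
   57  62]
 [ 95  62  64  99  90  98  71  51  45  46  59  62  67  99  82  88  49  47
   48  61]
 [ 93  60  64  99  78  73  58  46  44  47  59  63  60 100  91  84  56  47
   48  61]
 [ 92  63  85  81 100  94  58  46  46  58  60  60  57  99  81  88  68  47
   48  60]
 [ 92  62  86  91  87  73  51  43  45  61  60  62  58  88  98  95  92  46
   47  50]
 [ 90  61  60  95  99  60  46  45  44  61  61  59  60  66  98  89  85  49
   47  46]]
[[ 69  75  69  61  45  99  98  80  80  73  34  36  57  36  36  35  36  52
   78]
 [ 55  56  36  34  34  92  99  93  85  93  45  34  55  37  33  35  35  43
   78]
 [ 56  54  35  34  33  53 100  97  89  93  79  35  53  38  35  35  35  38
   76]
 [ 75  75  37  34  33  34  87  98  73  89  76  44  51  43  36  35  35  35
   76]
 [ 76  76  42  34  34  34  44  71  68  73  70  79  47  47  34  33  34  35
   74]
 [ 76  76  48  35  36  36  36  65  68  67  69  92  51  53  34  34  33  34
   70]
 [ 76  76  56  35  36  35  35  76  68  90  66  90  77  54  34  36  35  36
   63]
 [ 77  78  66  35  36  34  35  71  67  92  96  78  61  55  35  34  34  34
   49]]
```

View pics/crop1.png

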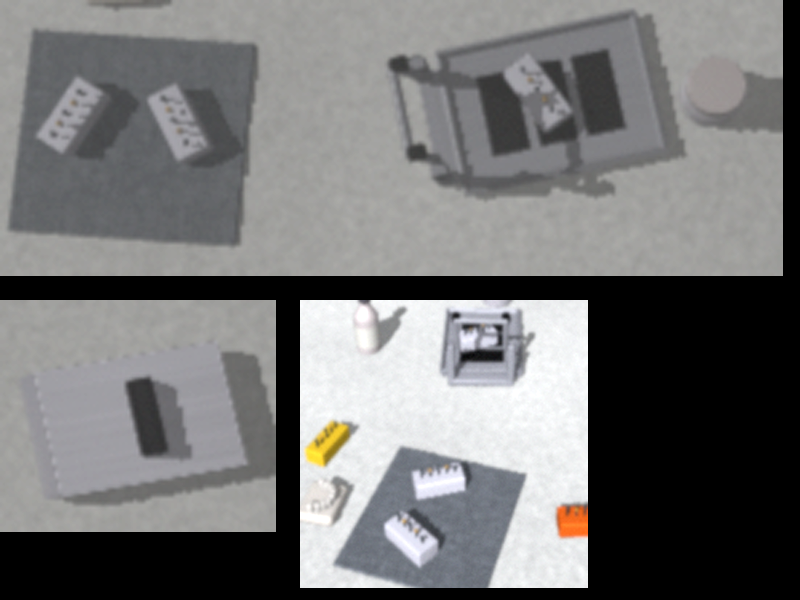

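The crop confirms the choice: the aluminium blocks are at top-view px (119,205) and (156,207) on the mat and (281,197) in the tray. The yellow block (173,143) and orange block (147,283) are decoys, and the cast is at (135,157). The clamp leans back with its bar near (235,203), and the cover's ridge is at (465,235).

```bash
cat > m.py <<'E'
from h import *
def rects(im,K,T,mask,z,roi,amin=60):
    m=np.zeros(mask.shape,np.uint8);x0,y0,x1,y1=roi;m[y0:y1,x0:x1]=mask[y0:y1,x0:x1]
    out=[]
    for c in cv2.findContours(m,cv2.RETR_EXTERNAL,cv2.CHAIN_APPROX_NONE)[0]:
        if cv2.contourArea(c)<amin: continue
        P=ray(K,T,c[:,0],z)[:,:2]
        (cx,cy),(w,h),a=cv2.minAreaRect((P*1000).astype(np.float32))
        if w<h: w,h,a=h,w,a+90
        out.append((c[:,0].mean(0).round(1).tolist(),round(cx,1),round(cy,1),round(w,1),round(h,1),round((a+90)%180-90,1)))
    return out
E
python3 - <<'E'
from m import *
im,K,T=shot('top'); hsv=cv2.cvtColor(im,cv2.COLOR_RGB2HSV); v=hsv[...,2]
print('blocks top',rects(im,K,T,(v>74).astype(np.uint8),.026,(108,182,178,240)))
print('pads',rects(im,K,T,(v<44).astype(np.uint8),.008,(255,178,320,225)))
print('ridge',rects(im,K,T,(v<45).astype(np.uint8),.070,(450,215,480,255)))
print('jar/bottle approx',ray(K,T,[[342,194]],.06)[0,:2].round(3),ray(K,T,[[262,120]],.1)[0,:2].round(3))
c=np.array([[268.4,189.8],[277.8,182.9],[293.3,205.7],[282.9,210.9]]);P=ray(K,T,c,.03)[:,:2]*1000
r=cv2.minAreaRect(P.astype(np.float32));print('b3',P.round(1).tolist(),r)
S,K2,T2=shot('side'); v2=cv2.cvtColor(S,cv2.COLOR_RGB2HSV)[...,2]
print('side pads',rects(S,K2,T2,(v2<60).astype(np.uint8),.008,(250,215,300,262),20))
print('side ridge',rects(S,K2,T2,(v2<60).astype(np.uint8),.065,(312,143,350,165),20))
print(v2[222:258:3,252:300:3])
print('tray corners(rim z=.014)',ray(K,T,np.array([[440,50],[633,12],[672,150],[465,185]])/2.9+[95,165],.014)[:,:2].round(3).tolist())
# clamp bar: triangulate top ends (crop1 px)
print('clamp side crop view'); 
e=S[205:270,235:315];e=cv2.resize(e,None,fx=7,fy=7,interpolation=cv2.INTER_CUBIC)
f=im[175:235,220:330];f=np.clip(cv2.resize(f,None,fx=7,fy=7,interpolation=cv2.INTER_CUBIC).astype(float)*1.8,0,255)[:, :]
cv2.imwrite('pics/crop2.png',e[:,:,::-1]);cv2.imwrite('pics/crop3.png',f[:,:,::-1])
E
```

```text
blocks top [([155.6, 206.9], 531.7, 327.8, 59.7, 27.2, 29.2), ([118.7, 204.1], 536.4, 415.8, 59.8, 27.1, -30.4)]
pads [([267.8, 204.3], 546.8, 62.3, 64.4, 29.3, 13.9), ([300.6, 196.5], 565.2, -14.8, 64.7, 30.1, 13.3)]
ridge [([465.5, 235.2], 474.3, -381.3, 57.1, 18.9, 11.0)]
jar/bottle approx [ 0.563 -0.108] [0.723 0.077]
b3 [[575.8, 61.5], [592.8, 39.7], [539.0, 2.3], [526.3, 26.4]] ((558.0008544921875, 32.29861831665039), (65.51090240478516, 27.554779052734375), 34.866783142089844)
side pads [([272.8, 244.9], 546.5, 67.4, 67.6, 33.2, 21.9), ([284.3, 231.4], 533.8, 7.9, 52.8, 13.0, -75.5)]
side ridge [([330.1, 153.0], 472.8, -369.3, 55.8, 44.4, 14.5)]
[[ 85  75 115 135 134 128 130 130 125 123 125 121  99  71 105  92]
 [ 84 101  92  72  50  52  60  90  89  95  63  68 100 100 107  91]
 [ 81 102  92  89  54  80  86  76 120 134  83  31  96 102 107  91]
 [ 88 107  99 141 126 133 129  87  92  97  87  50  94  95  97  84]
 [ 95 106  95 152 154 158 103 110 140 134 122  30  92  75  87  80]
 [ 91  99  94 141 146 142  89 128 138 127  87  35  93 105  97  85]
 [106 103  96 119 113 115  66  75  79  77  76  76  89 120  93  63]
 [112 103 100  36  22  13  12  12  13  14  13  19  91 116  83  59]
 [112 103  96  14  11  14  17  11  16  13  13  18  93 115  91  59]
 [113 104  81  50  83  88  86  87  83  85  87  87 101 114  84  64]
 [111 103  61  84 109 108 111 107 109 109 109 110 107 113  76  81]
 [109 104  66 109 111 111 110 107 108 108 108 109 103 115  75 102]]
tray corners(rim z=.014) [[0.596, 0.115], [0.631, -0.044], [0.516, -0.077], [0.485, 0.091]]
clamp side crop view[ WARN:0@2.545] global loadsave.cpp:1063 imwrite_ Unsupported depth image for selected encoder is fallbacked to CV_8U.
```

View pics/crop2.png

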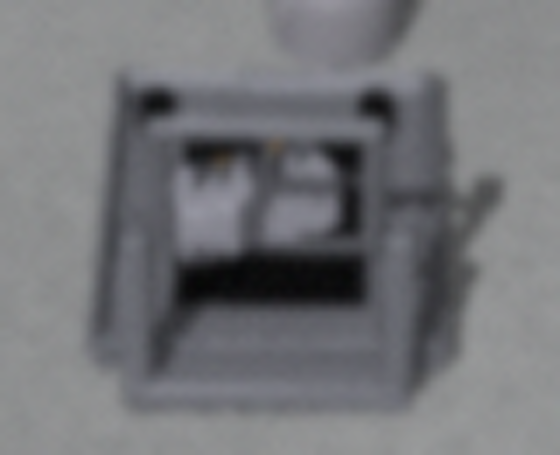

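View pics/crop3.png

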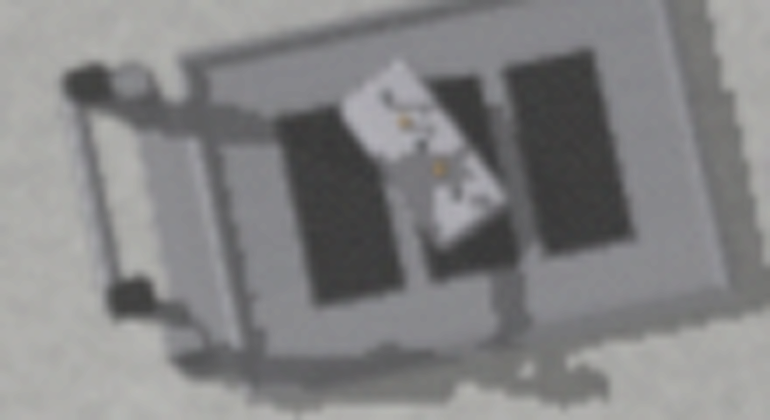

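```bash
cat > go.py <<'E'
import sys
from h import *
from scipy.spatial.transform import Rotation as Ro
s=ctrl.get_state(); R=Ro.from_rotvec(s['tool_rot']).as_matrix(); p=np.array(s['position'])
print('t',round(s['time'],2),'pos',p.round(4),'closing yaw',round(np.degrees(np.arctan2(R[1,1],R[0,1])),2),'w',round(s['grip_width'],3),'tilt',R[2,2].round(4),'F',s['ft_force'].round(1),'g',round(s['grip_force'],1))
def T(yaw): a=np.radians(yaw); y=np.array([np.cos(a),np.sin(a),0]); z=np.array([0,0,-1.]); return np.c_[np.cross(y,z),y,z]
for a in sys.argv[1:]:   # x,y,z,yaw in mm/deg chain
    x=np.array([float(i) for i in a.split(',')]); d=R.T@(x[:3]/1000-p)/.06
    y0=np.degrees(np.arctan2(R[1,1],R[0,1])); print(a,'shift',d.round(3),'then turn',round(-(((x[3]-y0)+180)%360-180)/8,3))
    p=x[:3]/1000; R=T(x[3])
E
python3 go.py 558,32,150,35.5 558,32,26,35.5 558,32,150,35.5
python3 - <<'E'
from h import *
im,K,T=shot('top'); S,K2,T2=shot('side')
print('cover corners',ray(K,T,np.array([[427.1,220.9],[490.2,210.5],[500.2,250.9],[435.7,262.9]]),.046)[:,:2].round(4).tolist())
def P(K,T): 
    W=np.linalg.inv(T); return K@W[:3]
for a,b in [((232.4,186.9),(288.6,220)),((238.9,217.4),(257.4,219.6)),((232.4,186.9),(257.4,219.6)),((238.9,217.4),(288.6,220))]:
    X=cv2.triangulatePoints(P(K,T),P(K2,T2),np.array(a),np.array(b)); X=(X[:3]/X[3])[:,0]; print(X.round(4),(proj(K,T,X)-a).round(1))
E
```

```text
t 0.3 pos [ 0.2619 -0.5947  0.2362] closing yaw -66.23 w 0.999 tilt -1.0 F [-0.1  0.2  0.2] g 0.0
558,32,150,35.5 shift [ 8.727 -7.569  1.441] then turn -12.716
558,32,26,35.5 shift [0.    0.    2.067] then turn -0.0
558,32,150,35.5 shift [ 0.     0.    -2.067] then turn -0.0
cover corners [[0.5069, -0.3041], [0.5335, -0.4484], [0.4416, -0.4669], [0.4117, -0.3211]]
[0.5315 0.1312 0.136 ] [[ 0.7 13.7]]
[0.5291 0.1264 0.1166] [[ -2.6 -14.2]]
[0.5639 0.1354 0.123 ] [[-0.  -0.1]]
[0.4977 0.1191 0.1225] [[-0.  -0.1]]
```

Call:
send_rows --steps '[{"tx":0.727,"ty":-0.631,"tz":0.12,"grip":1},{"tx":0.727,"ty":-0.631,"tz":0.12},{"tx":0.727,"ty":-0.631,"tz":0.12},{"tx":0.727,"ty":-0.631,"tz":0.12},{"tx":0.727,"ty":-0.631,"tz":0.12},{"tx":0.727,"ty":-0.631,"tz":0.12},{"tx":0.727,"ty":-0.631,"tz":0.12},{"tx":0.727,"ty":-0.631,"tz":0.12},{"tx":0.727,"ty":-0.631,"tz":0.12},{"tx":0.727,"ty":-0.631,"tz":0.12},{"tx":0.727,"ty":-0.631,"tz":0.12},{"tx":0.727,"ty":-0.631,"tz":0.12}]'

```text
validation failed for argument at $.st...
```

Call:
send_rows --steps '[{"turn":-1},{"turn":-1},{"turn":-1},{"turn":-1},{"turn":-1},{"turn":-1},{"turn":-1},{"turn":-1},{"turn":-1},{"turn":-1},{"turn":-1},{"turn":-1}]'

```text
validation failed for argument at $.st...
```

```bash
python3 go.py 558,32,26,35.5; python3 go.py 558,32,150,35.5 558,32,26,35.5
```

```text
t 0.4 pos [ 0.2619 -0.5948  0.2364] closing yaw -66.23 w 0.997 tilt -1.0 F [ 0.1 -0.3 -0.6] g 0.0
558,32,26,35.5 shift [ 8.727 -7.571  3.508] then turn -12.716
t 0.4 pos [ 0.2619 -0.5948  0.2364] closing yaw -66.23 w 0.997 tilt -1.0 F [ 0.1 -0.3 -0.6] g 0.0
558,32,150,35.5 shift [ 8.727 -7.571  1.442] then turn -12.716
558,32,26,35.5 shift [0.    0.    2.067] then turn -0.0
```

Validation probably wants every key in each row; I'll try one row first.

Call:
send_rows --steps '[{"tx":0.73,"ty":-0.63,"tz":0.12,"turn":0,"grip":1}]'

```text
time: 0.52
position: [0.2835, -0.5459, 0.229]
tool_rot: [3.075, 0.634, -0.003]
ft_force: [1.1, 0.8, -0.2]
grip_width: 1.002
grip_force: 0.0
```

Call:
send_rows --steps '[{"tx":0.73,"ty":-0.63,"tz":0.12,"turn":0,"grip":1},{"tx":0.73,"ty":-0.63,"tz":0.12,"turn":0,"grip":1},{"tx":0.73,"ty":-0.63,"tz":0.12,"turn":0,"grip":1},{"tx":0.73,"ty":-0.63,"tz":0.12,"turn":0,"grip":1},{"tx":0.73,"ty":-0.63,"tz":0.12,"turn":0,"grip":1},{"tx":0.73,"ty":-0.63,"tz":0.12,"turn":0,"grip":1},{"tx":0.73,"ty":-0.63,"tz":0.12,"turn":0,"grip":1},{"tx":0.73,"ty":-0.63,"tz":0.12,"turn":0,"grip":1},{"tx":0.73,"ty":-0.63,"tz":0.12,"turn":0,"grip":1},{"tx":0.73,"ty":-0.63,"tz":0.12,"turn":0,"grip":1},{"tx":0.73,"ty":-0.63,"tz":0.12,"turn":0,"grip":1}]'

```text
time: 1.9
position: [0.561, 0.0335, 0.1503]
tool_rot: [3.074, 0.646, 0.001]
ft_force: [1.0, -0.4, -0.1]
grip_width: 1.003
grip_force: 0.0
```

Call:
send_rows --steps '[{"tx":0,"ty":0,"tz":0,"turn":-1,"grip":1},{"tx":0,"ty":0,"tz":0,"turn":-1,"grip":1},{"tx":0,"ty":0,"tz":0,"turn":-1,"grip":1},{"tx":0,"ty":0,"tz":0,"turn":-1,"grip":1},{"tx":0,"ty":0,"tz":0,"turn":-1,"grip":1},{"tx":0,"ty":0,"tz":0,"turn":-1,"grip":1},{"tx":0,"ty":0,"tz":0,"turn":-1,"grip":1},{"tx":0,"ty":0,"tz":0,"turn":-1,"grip":1},{"tx":0,"ty":0,"tz":0,"turn":-1,"grip":1},{"tx":0,"ty":0,"tz":0,"turn":-1,"grip":1},{"tx":0,"ty":0,"tz":0,"turn":-1,"grip":1},{"tx":0,"ty":0,"tz":0,"turn":-1,"grip":1}]'

```text
time: 3.4
position: [0.5602, 0.0319, 0.1503]
tool_rot: [1.57, 2.721, -0.0]
ft_force: [0.5, 1.4, -0.3]
grip_width: 0.998
grip_force: 0.0
```

```bash
python3 go.py 558,32,150,35.5 558,32,26,35.5
```

```text
t 3.4 pos [0.5602 0.0319 0.1503] closing yaw 30.02 w 0.998 tilt -1.0 F [ 0.5  1.4 -0.3] g 0.0
558,32,150,35.5 shift [ 0.02  -0.031  0.004] then turn -0.685
558,32,26,35.5 shift [0.    0.    2.067] then turn -0.0
```

Call:
send_rows --newtons 20 --steps '[{"tx":0.02,"ty":-0.03,"tz":0,"turn":-0.69,"grip":1},{"tx":0,"ty":0,"tz":0.6,"turn":0,"grip":1},{"tx":0,"ty":0,"tz":0.6,"turn":0,"grip":1},{"tx":0,"ty":0,"tz":0.5,"turn":0,"grip":1},{"tx":0,"ty":0,"tz":0.27,"turn":0,"grip":1},{"tx":0,"ty":0,"tz":0.1,"turn":0,"grip":1},{"tx":0,"ty":0,"tz":0,"turn":0,"grip":1},{"tx":0,"ty":0,"tz":0,"turn":0,"grip":0.5},{"tx":0,"ty":0,"tz":0,"turn":0,"grip":0.5},{"tx":0,"ty":0,"tz":0,"turn":0,"grip":0.5},{"tx":0,"ty":0,"tz":0,"turn":0,"grip":0.5}]'

```text
time: 4.78
position: [0.5589, 0.0324, 0.0266]
tool_rot: [1.443, 2.789, 0.002]
ft_force: [0.6, 0.9, 2.6]
grip_width: 0.688
grip_force: 20.0
```

```bash
python3 go.py 556,23.8,75,13.4 556,23.8,27,13.4; python3 - <<'E'
from h import *
im,_,_=shot('top'); c=im[150:250,200:340]; cv2.imwrite('pics/g1.png',np.clip(cv2.resize(c,None,fx=4,fy=4,interpolation=cv2.INTER_CUBIC)*1.0*1.7,0,255).astype(np.uint8)[:,:,::-1])
E
```

```text
t 4.78 pos [0.5589 0.0324 0.0266] closing yaw 35.29 w 0.688 tilt -1.0 F [0.6 0.9 2.6] g 20.0
556,23.8,75,13.4 shift [-0.09  -0.12  -0.807] then turn 2.736
556,23.8,27,13.4 shift [0.  0.  0.8] then turn -0.0
```

Call:
send_rows --steps '[{"tx":0,"ty":0,"tz":-0.4,"turn":0,"grip":0.5},{"tx":0,"ty":0,"tz":-0.41,"turn":0,"grip":0.5},{"tx":-0.09,"ty":-0.12,"tz":0,"turn":0,"grip":0.5},{"tx":0,"ty":0,"tz":0,"turn":0.9,"grip":0.5},{"tx":0,"ty":0,"tz":0,"turn":0.9,"grip":0.5},{"tx":0,"ty":0,"tz":0,"turn":0.94,"grip":0.5},{"tx":0,"ty":0,"tz":0,"turn":0,"grip":0.5}]'

```text
time: 5.7
position: [0.554, 0.0227, 0.0731]
tool_rot: [-1.946, -2.464, 0.004]
ft_force: [0.3, 0.0, -1.6]
grip_width: 0.684
grip_force: 20.0
```

```bash
python3 go.py 556,23.8,27,13.4
```

```text
t 5.7 pos [0.554  0.0227 0.0731] closing yaw 13.41 w 0.684 tilt -1.0 F [ 0.3  0.  -1.6] g 20.0
556,23.8,27,13.4 shift [0.011 0.039 0.768] then turn 0.001
```

Call:
send_rows --steps '[{"tx":0.01,"ty":0.03,"tz":0.4,"turn":0,"grip":0.5},{"tx":0,"ty":0,"tz":0.25,"turn":0,"grip":0.5},{"tx":0,"ty":0,"tz":0.11,"turn":0,"grip":0.5},{"tx":0,"ty":0,"tz":0,"turn":0,"grip":0.5},{"tx":0,"ty":0,"tz":0,"turn":0,"grip":0.8},{"tx":0,"ty":0,"tz":0,"turn":0,"grip":0.8},{"tx":0,"ty":0,"tz":-0.8,"turn":0,"grip":0.8},{"tx":0,"ty":0,"tz":-1,"turn":0,"grip":0.8},{"tx":0,"ty":0,"tz":0,"turn":0,"grip":1}]'

```text
time: 6.82
position: [0.5607, 0.0254, 0.1427]
tool_rot: [1.942, 2.458, 0.009]
ft_force: [0.5, 0.4, 0.9]
grip_width: 0.847
grip_force: 0.0
```

```bash
python3 go.py 531.7,327.8,130,29.2 531.7,327.8,22,29.2 531.7,327.8,120,29.2 546.8,62.3,120,13.4
```

```text
t 6.83 pos [0.5607 0.0254 0.1427] closing yaw 13.38 w 0.847 tilt -0.9999 F [0.5 0.4 0.9] g 0.0
531.7,327.8,130,29.2 shift [5.017 0.693 0.201] then turn -1.978
531.7,327.8,22,29.2 shift [0.  0.  1.8] then turn -0.0
531.7,327.8,120,29.2 shift [ 0.     0.    -1.633] then turn -0.0
546.8,62.3,120,13.4 shift [-3.985 -1.939  0.   ] then turn 1.975
```

Call:
send_rows --steps '[{"tx":0,"ty":0,"tz":-0.7,"turn":0,"grip":1},{"tx":0.84,"ty":0.115,"tz":0,"turn":0,"grip":1},{"tx":0.84,"ty":0.115,"tz":0,"turn":0,"grip":1},{"tx":0.84,"ty":0.115,"tz":0,"turn":0,"grip":1},{"tx":0.84,"ty":0.115,"tz":0,"turn":0,"grip":1},{"tx":0.84,"ty":0.115,"tz":0,"turn":0,"grip":1},{"tx":0.84,"ty":0.115,"tz":0,"turn":0,"grip":1},{"tx":0,"ty":0,"tz":0.9,"turn":-1,"grip":1},{"tx":0,"ty":0,"tz":0,"turn":-0.98,"grip":1},{"tx":0,"ty":0,"tz":0,"turn":0,"grip":1},{"tx":0,"ty":0,"tz":0,"turn":0,"grip":1}]'

```text
time: 8.2
position: [0.5276, 0.3285, 0.1254]
tool_rot: [1.593, 2.707, 0.001]
ft_force: [0.7, 1.2, 0.4]
grip_width: 0.998
grip_force: 0.0
```

```bash
python3 go.py 531.7,327.8,22,29.2; python3 - <<'E'
from m import *
im,K,T=shot('top'); v=cv2.cvtColor(im,cv2.COLOR_RGB2HSV)[...,2]
cv2.imwrite('pics/g2.png',np.clip(cv2.resize(im[150:260,90:350],None,fx=3,fy=3,interpolation=cv2.INTER_CUBIC)*1.7,0,255).astype(np.uint8)[:,:,::-1])
print(rects(im,K,T,(v<44).astype(np.uint8),.008,(255,178,320,225)))
E
```

```text
t 8.2 pos [0.5276 0.3285 0.1254] closing yaw 29.06 w 0.998 tilt -1.0 F [0.7 1.2 0.4] g 0.0
531.7,327.8,22,29.2 shift [-0.044  0.052  1.723] then turn -0.018
[([268.1, 203.7], 546.1, 62.6, 64.6, 29.0, 13.2), ([300.6, 196.5], 564.4, -15.1, 64.2, 28.5, 13.1)]
```

View pics/g2.png

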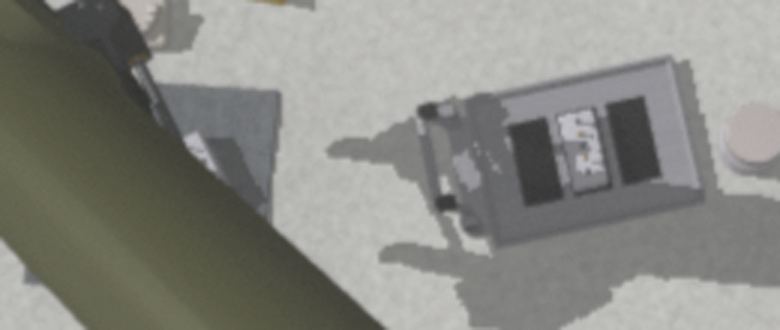

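Block 3 now lies square on pad 2: block at crop (584,150), midway between the neighbouring pads at (537,161) and (633,138). Next is block 2.

Call:
send_rows --steps '[{"tx":-0.04,"ty":0.05,"tz":0.5,"turn":0,"grip":1},{"tx":0,"ty":0,"tz":0.6,"turn":0,"grip":1},{"tx":0,"ty":0,"tz":0.45,"turn":0,"grip":1},{"tx":0,"ty":0,"tz":0.17,"turn":0,"grip":1},{"tx":0,"ty":0,"tz":0,"turn":0,"grip":1},{"tx":0,"ty":0,"tz":0,"turn":0,"grip":0.5},{"tx":0,"ty":0,"tz":0,"turn":0,"grip":0.5},{"tx":0,"ty":0,"tz":0,"turn":0,"grip":0.5},{"tx":0,"ty":0,"tz":0,"turn":0,"grip":0.5}]'

```text
time: 9.38
position: [0.5315, 0.328, 0.0223]
tool_rot: [1.589, 2.709, 0.002]
ft_force: [0.7, 0.2, 2.4]
grip_width: 0.684
grip_force: 20.0
```

```bash
python3 go.py 531.7,327.8,190,29.2 546.6,62.4,190,13.4 546.6,62.4,27,13.4
```

```text
t 9.38 pos [0.5315 0.328  0.0223] closing yaw 29.2 w 0.684 tilt -1.0 F [0.7 0.2 2.4] g 20.0
531.7,327.8,190,29.2 shift [-0.005  0.004 -2.795] then turn 0.001
546.6,62.4,190,13.4 shift [-3.982 -1.941  0.   ] then turn 1.975
546.6,62.4,27,13.4 shift [0.    0.    2.717] then turn -0.0
```

Call:
send_rows --steps '[{"tx":0,"ty":0,"tz":-0.8,"turn":0,"grip":0.5},{"tx":0,"ty":0,"tz":-1,"turn":0,"grip":0.5},{"tx":0,"ty":0,"tz":-1,"turn":0,"grip":0.5},{"tx":-0.797,"ty":-0.388,"tz":0,"turn":0,"grip":0.5},{"tx":-0.797,"ty":-0.388,"tz":0,"turn":0,"grip":0.5},{"tx":-0.797,"ty":-0.388,"tz":0,"turn":0,"grip":0.5},{"tx":-0.797,"ty":-0.388,"tz":0,"turn":0,"grip":0.5},{"tx":-0.797,"ty":-0.388,"tz":0,"turn":0,"grip":0.5},{"tx":0,"ty":0,"tz":0,"turn":1,"grip":0.5},{"tx":0,"ty":0,"tz":0,"turn":0.97,"grip":0.5},{"tx":0,"ty":0,"tz":1,"turn":0,"grip":0.5},{"tx":0,"ty":0,"tz":0,"turn":0,"grip":0.5}]'

```text
time: 10.88
position: [0.5423, 0.0615, 0.126]
tool_rot: [-1.941, -2.461, 0.009]
ft_force: [-0.3, 0.0, -0.5]
grip_width: 0.691
grip_force: 20.0
```

```bash
python3 go.py 546.6,62.4,26.5,13.4
```

```text
t 10.88 pos [0.5423 0.0615 0.126 ] closing yaw 13.48 w 0.691 tilt -1.0 F [-0.3  0.  -0.5] g 20.0
546.6,62.4,26.5,13.4 shift [-0.006  0.088  1.657] then turn 0.01
```

Call:
send_rows --steps '[{"tx":0,"ty":0.05,"tz":0.6,"turn":0,"grip":0.5},{"tx":0,"ty":0,"tz":0.6,"turn":0,"grip":0.5},{"tx":0,"ty":0,"tz":0,"turn":0,"grip":0.5},{"tx":0,"ty":0,"tz":0,"turn":0,"grip":0.5}]'

```text
time: 11.38
position: [0.5505, 0.0634, 0.06]
tool_rot: [1.945, 2.465, 0.003]
ft_force: [-0.3, 0.3, -0.7]
grip_width: 0.689
grip_force: 20.0
```

```bash
python3 go.py 546.6,62.4,26.5,13.4
```

```text
t 11.38 pos [0.5505 0.0634 0.06  ] closing yaw 13.46 w 0.689 tilt -1.0 F [-0.3  0.3 -0.7] g 20.0
546.6,62.4,26.5,13.4 shift [-0.001 -0.068  0.558] then turn 0.007
```

Call:
send_rows --steps '[{"tx":0,"ty":-0.06,"tz":0.3,"turn":0,"grip":0.5},{"tx":0,"ty":0,"tz":0.16,"turn":0,"grip":0.5},{"tx":0,"ty":0,"tz":0,"turn":0,"grip":0.5},{"tx":0,"ty":0,"tz":0,"turn":0,"grip":0.5},{"tx":0,"ty":0,"tz":0,"turn":0,"grip":0.5}]'

```text
time: 12.0
position: [0.5459, 0.0622, 0.0305]
tool_rot: [1.946, 2.466, 0.001]
ft_force: [-0.3, -0.1, 0.1]
grip_width: 0.688
grip_force: 20.0
```

```bash
python3 go.py 546.6,62.4,26.5,13.4
```

```text
t 12.0 pos [0.5459 0.0622 0.0305] closing yaw 13.45 w 0.688 tilt -1.0 F [-0.3 -0.1  0.1] g 20.0
546.6,62.4,26.5,13.4 shift [0.    0.012 0.067] then turn 0.006
```

Call:
send_rows --steps '[{"tx":0,"ty":0.01,"tz":0.065,"turn":0,"grip":0.5},{"tx":0,"ty":0,"tz":0,"turn":0,"grip":0.5},{"tx":0,"ty":0,"tz":0,"turn":0,"grip":0.8},{"tx":0,"ty":0,"tz":0,"turn":0,"grip":0.8},{"tx":0,"ty":0,"tz":-0.7,"turn":0,"grip":0.8},{"tx":0,"ty":0,"tz":-1,"turn":0,"grip":0.8},{"tx":0,"ty":0,"tz":-1,"turn":0,"grip":1},{"tx":0,"ty":0,"tz":0,"turn":0,"grip":1},{"tx":0,"ty":0,"tz":0,"turn":0,"grip":1}]'

```text
time: 13.12
position: [0.5458, 0.062, 0.1879]
tool_rot: [1.946, 2.466, -0.001]
ft_force: [-1.1, 0.6, -0.7]
grip_width: 0.984
grip_force: 0.0
```

```bash
python3 go.py 536.4,415.8,190,-30.4 536.4,415.8,22.3,-30.4 536.4,415.8,190,-30.4 564.8,-15,190,13.4
```

```text
t 13.12 pos [0.5458 0.062  0.1879] closing yaw 13.44 w 0.984 tilt -1.0 F [-1.1  0.6 -0.7] g 0.0
536.4,415.8,190,-30.4 shift [ 5.772  1.218 -0.039] then turn 5.48
536.4,415.8,22.3,-30.4 shift [0.    0.    2.795] then turn -0.0
536.4,415.8,190,-30.4 shift [ 0.     0.    -2.795] then turn -0.0
564.8,-15,190,13.4 shift [-5.953  4.042  0.   ] then turn -5.475
```

Call:
send_rows --steps '[{"tx":0.825,"ty":0.174,"tz":0,"turn":0,"grip":1},{"tx":0.825,"ty":0.174,"tz":0,"turn":0,"grip":1},{"tx":0.825,"ty":0.174,"tz":0,"turn":0,"grip":1},{"tx":0.825,"ty":0.174,"tz":0,"turn":0,"grip":1},{"tx":0.825,"ty":0.174,"tz":0,"turn":0,"grip":1},{"tx":0.825,"ty":0.174,"tz":0,"turn":0,"grip":1},{"tx":0.825,"ty":0.174,"tz":0,"turn":0,"grip":1}]'

```text
time: 14.0
position: [0.5357, 0.417, 0.1853]
tool_rot: [-1.945, -2.466, 0.006]
ft_force: [0.5, 0.2, 0.4]
grip_width: 1.003
grip_force: 0.0
```

Call:
send_rows --steps '[{"tx":0,"ty":0,"tz":0.3,"turn":1,"grip":1},{"tx":0,"ty":0,"tz":0.3,"turn":1,"grip":1},{"tx":0,"ty":0,"tz":0.3,"turn":1,"grip":1},{"tx":0,"ty":0,"tz":0.3,"turn":1,"grip":1},{"tx":0,"ty":0,"tz":0.3,"turn":1,"grip":1},{"tx":0,"ty":0,"tz":0.2,"turn":0.48,"grip":1},{"tx":0,"ty":0,"tz":0,"turn":0,"grip":1},{"tx":0,"ty":0,"tz":0,"turn":0,"grip":1},{"tx":0,"ty":0,"tz":0,"turn":0,"grip":1}]'

```text
time: 15.12
position: [0.5367, 0.4165, 0.0865]
tool_rot: [-2.725, -1.562, -0.001]
ft_force: [-1.2, 0.7, 0.3]
grip_width: 1.0
grip_force: 0.0
```

```bash
python3 go.py 536.4,415.8,22.3,-30.4
```

```text
t 15.12 pos [0.5367 0.4165 0.0865] closing yaw -30.35 w 1.0 tilt -1.0 F [-1.2  0.7  0.3] g 0.0
536.4,415.8,22.3,-30.4 shift [-0.013  0.002  1.07 ] then turn 0.006
```

Call:
send_rows --steps '[{"tx":-0.01,"ty":0,"tz":0.5,"turn":0,"grip":1},{"tx":0,"ty":0,"tz":0.4,"turn":0,"grip":1},{"tx":0,"ty":0,"tz":0.17,"turn":0,"grip":1},{"tx":0,"ty":0,"tz":0,"turn":0,"grip":1},{"tx":0,"ty":0,"tz":0,"turn":0,"grip":0.5},{"tx":0,"ty":0,"tz":0,"turn":0,"grip":0.5},{"tx":0,"ty":0,"tz":0,"turn":0,"grip":0.5},{"tx":0,"ty":0,"tz":0,"turn":0,"grip":0.5},{"tx":0,"ty":0,"tz":-0.8,"turn":0,"grip":0.5},{"tx":0,"ty":0,"tz":-1,"turn":0,"grip":0.5},{"tx":0,"ty":0,"tz":-1,"turn":0,"grip":0.5},{"tx":0,"ty":0,"tz":0,"turn":0,"grip":0.5}]'

```text
time: 16.62
position: [0.5381, 0.4185, 0.1965]
tool_rot: [-2.725, -1.561, -0.016]
ft_force: [-0.5, -0.3, -2.1]
grip_width: 0.686
grip_force: 20.0
```

```bash
python3 go.py 564.8,-15,190,13.4
```

```text
t 16.62 pos [0.5381 0.4185 0.1965] closing yaw -30.39 w 0.686 tilt -0.9999 F [-0.5 -0.3 -2.1] g 20.0
564.8,-15,190,13.4 shift [-6.008  4.038  0.065] then turn -5.474
```

Call:
send_rows --steps '[{"tx":-0.745,"ty":0.505,"tz":0,"turn":0,"grip":0.5},{"tx":-0.745,"ty":0.505,"tz":0,"turn":0,"grip":0.5},{"tx":-0.745,"ty":0.505,"tz":0,"turn":0,"grip":0.5},{"tx":-0.745,"ty":0.505,"tz":0,"turn":0,"grip":0.5},{"tx":-0.745,"ty":0.505,"tz":0,"turn":0,"grip":0.5},{"tx":-0.745,"ty":0.505,"tz":0,"turn":0,"grip":0.5},{"tx":-0.745,"ty":0.505,"tz":0,"turn":0,"grip":0.5},{"tx":-0.745,"ty":0.505,"tz":0,"turn":0,"grip":0.5}]'

```text
time: 17.62
position: [0.5636, -0.0173, 0.1889]
tool_rot: [-2.726, -1.561, 0.002]
ft_force: [0.6, 0.1, -1.3]
grip_width: 0.69
grip_force: 20.0
```

Call:
send_rows --steps '[{"tx":0,"ty":0,"tz":0.2,"turn":-1,"grip":0.5},{"tx":0,"ty":0,"tz":0.3,"turn":-1,"grip":0.5},{"tx":0,"ty":0,"tz":0.3,"turn":-1,"grip":0.5},{"tx":0,"ty":0,"tz":0.3,"turn":-1,"grip":0.5},{"tx":0,"ty":0,"tz":0.3,"turn":-1,"grip":0.5},{"tx":0,"ty":0,"tz":0.3,"turn":-0.47,"grip":0.5},{"tx":0,"ty":0,"tz":0.3,"turn":0,"grip":0.5},{"tx":0,"ty":0,"tz":0,"turn":0,"grip":0.5},{"tx":0,"ty":0,"tz":0,"turn":0,"grip":0.5},{"tx":0,"ty":0,"tz":0,"turn":0,"grip":0.5}]'

```text
time: 18.88
position: [0.5651, -0.0153, 0.0709]
tool_rot: [1.947, 2.463, 0.001]
ft_force: [0.9, -0.7, -1.6]
grip_width: 0.686
grip_force: 20.0
```

```bash
python3 go.py 564.8,-15,26.5,13.4
```

```text
t 18.88 pos [ 0.5651 -0.0153  0.0709] closing yaw 13.35 w 0.686 tilt -1.0 F [ 0.9 -0.7 -1.6] g 20.0
564.8,-15,26.5,13.4 shift [ 0.007 -0.005  0.739] then turn -0.006
```

Call:
send_rows --steps '[{"tx":0.007,"ty":0,"tz":0.4,"turn":0,"grip":0.5},{"tx":0,"ty":0,"tz":0.24,"turn":0,"grip":0.5},{"tx":0,"ty":0,"tz":0.1,"turn":0,"grip":0.5},{"tx":0,"ty":0,"tz":0,"turn":0,"grip":0.5},{"tx":0,"ty":0,"tz":0,"turn":0,"grip":0.8},{"tx":0,"ty":0,"tz":0,"turn":0,"grip":0.8},{"tx":0,"ty":0,"tz":-0.7,"turn":0,"grip":0.8},{"tx":0,"ty":0,"tz":-1,"turn":0,"grip":0.8},{"tx":0,"ty":0,"tz":-1,"turn":0,"grip":1},{"tx":0,"ty":0,"tz":0,"turn":0,"grip":1},{"tx":0,"ty":0,"tz":0,"turn":0,"grip":1}]'

```text
time: 20.25
position: [0.5641, -0.0152, 0.1875]
tool_rot: [1.948, 2.464, -0.001]
ft_force: [-1.1, 0.3, -1.4]
grip_width: 0.978
grip_force: 0.0
```

```bash
python3 go.py 474,-385,190,11 474,-385,65,11
```

```text
t 20.25 pos [ 0.5641 -0.0152  0.1875] closing yaw 13.36 w 0.978 tilt -1.0 F [-1.1  0.3 -1.4] g 0.0
474,-385,190,11 shift [-5.65  -2.885 -0.038] then turn 0.295
474,-385,65,11 shift [0.    0.    2.083] then turn -0.0
```

Call:
send_rows --steps '[{"tx":-0.706,"ty":-0.361,"tz":0,"turn":0,"grip":1},{"tx":-0.706,"ty":-0.361,"tz":0,"turn":0,"grip":1},{"tx":-0.706,"ty":-0.361,"tz":0,"turn":0,"grip":1},{"tx":-0.706,"ty":-0.361,"tz":0,"turn":0,"grip":1},{"tx":-0.706,"ty":-0.361,"tz":0,"turn":0,"grip":1},{"tx":-0.706,"ty":-0.361,"tz":0,"turn":0,"grip":1},{"tx":-0.706,"ty":-0.361,"tz":0,"turn":0,"grip":1},{"tx":-0.706,"ty":-0.361,"tz":0,"turn":0,"grip":1},{"tx":0,"ty":0,"tz":0.5,"turn":0.3,"grip":1},{"tx":0,"ty":0,"tz":0,"turn":0,"grip":1},{"tx":0,"ty":0,"tz":0,"turn":0,"grip":1},{"tx":0,"ty":0,"tz":0,"turn":0,"grip":1}]'

```text
time: 21.75
position: [0.475, -0.3841, 0.1586]
tool_rot: [1.996, 2.424, -0.0]
ft_force: [-0.6, -0.0, -0.4]
grip_width: 0.996
grip_force: 0.0
```

```bash
python3 go.py 474,-385,63,11; python3 - <<'E'
from m import *
im,K,T=shot('top'); S,K2,T2=shot('side')
g=lambda c,f,k:np.clip(cv2.resize(c,None,fx=f,fy=f,interpolation=cv2.INTER_CUBIC)*k,0,255).astype(np.uint8)[:,:,::-1]
a=g(im[170:235,220:330],7,1.8); b=g(S[135:265,245:365],5,1.0)[:600]
W=np.zeros((600,800,3),np.uint8); a=cv2.resize(a,None,fx=.6,fy=.6); W[:a.shape[0],:a.shape[1]]=a
b=cv2.resize(b,None,fx=.52,fy=.52); W[:b.shape[0],470:470+b.shape[1]]=b[:, :330]
c=g(im[180:290,400:540],2.9,1.8); W[275:275+c.shape[0],:c.shape[1]]=c
cv2.imwrite('pics/p1.png',W)
v=cv2.cvtColor(im,cv2.COLOR_RGB2HSV)[...,2]; print(v[190:208:2,255:310:3])
E
```

```text
t 21.75 pos [ 0.475  -0.3841  0.1586] closing yaw 11.08 w 0.996 tilt -1.0 F [-0.6 -0.  -0.4] g 0.0
474,-385,63,11 shift [-0.01  -0.021  1.593] then turn 0.01
[[ 69  75  69  63  59  68  73  89  99  68  89  60  55  98  98  89  95  47
   57]
 [ 55  57  53  94  94  95  66  65  98  94  96  68  56  94  98  80  81  54
   56]
 [ 56  56  80  96  67  88  55  57  99  88  87  89  54  91  98  90  97  66
   55]
 [ 75  75  58  71  69  86  55  57  90  88  87  91  51  69  98  81  93  73
   55]
 [ 76  76  60  79  67  69  58  55  68  68  65  95  50  59  99  97  96  93
   54]
 [ 77  76  58  99  96  95  76  55  66  68  69  95  46  58  99  96  92  77
   53]
 [ 76  76  58  98  87  85  95  55  62  89  78  96  53  55 101  97  92  94
   51]
 [ 77  77  67 100  97  96  85  54  60  90  97  83  54  56  96  97  66  80
   49]
 [ 77  77  74  95  98  89  96  55  52  85  79  92  76  55  97  98  96  95
   58]]
```

View pics/p1.png

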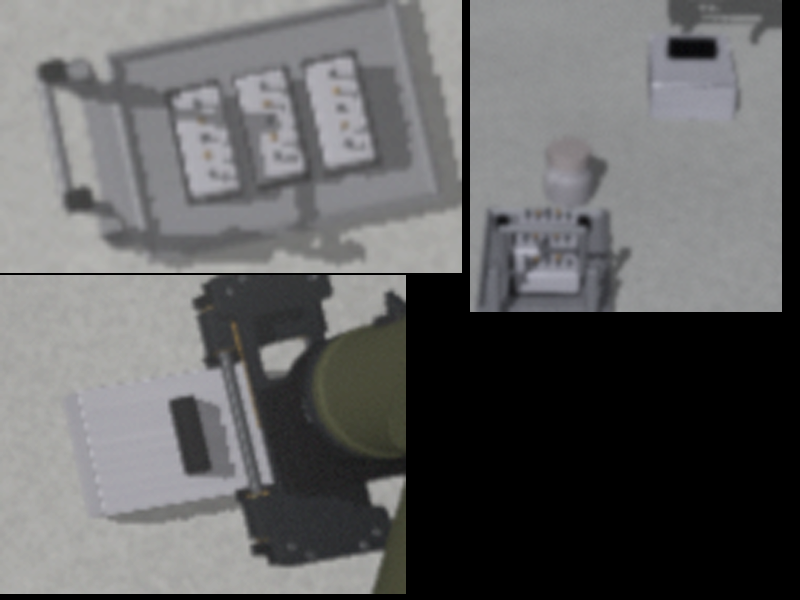

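All three blocks stand square on their pads: crop (203,143), (270,127), (338,112). The cover is clear below the gripper.

Call:
send_rows --newtons 45 --steps '[{"tx":-0.01,"ty":-0.02,"tz":0.6,"turn":0,"grip":1},{"tx":0,"ty":0,"tz":0.6,"turn":0,"grip":1},{"tx":0,"ty":0,"tz":0.3,"turn":0,"grip":1},{"tx":0,"ty":0,"tz":0.09,"turn":0,"grip":1},{"tx":0,"ty":0,"tz":0,"turn":0,"grip":1},{"tx":0,"ty":0,"tz":0,"turn":0,"grip":0.5},{"tx":0,"ty":0,"tz":0,"turn":0,"grip":0.5},{"tx":0,"ty":0,"tz":0,"turn":0,"grip":0.5},{"tx":0,"ty":0,"tz":0,"turn":0,"grip":0.5},{"tx":0,"ty":0,"tz":0,"turn":0,"grip":0.5}]'

```text
time: 23.1
position: [0.4739, -0.3856, 0.0629]
tool_rot: [1.998, 2.422, 0.001]
ft_force: [2.3, 0.3, 3.0]
grip_width: 0.686
grip_force: 45.0
```

```bash
python3 go.py 474,-385,190,11 556,24,190,13.4
```

```text
t 23.1 pos [ 0.4739 -0.3856  0.0629] closing yaw 10.98 w 0.686 tilt -1.0 F [2.3 0.3 3. ] g 45.0
474,-385,190,11 shift [ 0.007  0.006 -2.118] then turn -0.003
556,24,190,13.4 shift [6.431 2.642 0.   ] then turn -0.3
```

Call:
send_rows --steps '[{"tx":0,"ty":0,"tz":-0.2,"turn":0,"grip":0.5},{"tx":0,"ty":0,"tz":-0.5,"turn":0,"grip":0.5},{"tx":0,"ty":0,"tz":-0.6,"turn":0,"grip":0.5},{"tx":0,"ty":0,"tz":-0.6,"turn":0,"grip":0.5},{"tx":0,"ty":0,"tz":-0.2,"turn":0,"grip":0.5},{"tx":0.2,"ty":0.08,"tz":0,"turn":-0.3,"grip":0.5}]'

```text
time: 23.85
position: [0.4747, -0.3736, 0.1882]
tool_rot: [1.948, 2.465, -0.002]
ft_force: [0.7, 0.1, -3.0]
grip_width: 0.685
grip_force: 45.0
```

```bash
python3 go.py 556,24,190,13.4
```

```text
t 23.85 pos [ 0.4747 -0.3736  0.1882] closing yaw 13.36 w 0.685 tilt -1.0 F [ 0.7  0.1 -3. ] g 45.0
556,24,190,13.4 shift [ 6.135  2.85  -0.037] then turn -0.005
```

Call:
send_rows --steps '[{"tx":0.4,"ty":0.19,"tz":0,"turn":0,"grip":0.5},{"tx":0.6,"ty":0.28,"tz":0,"turn":0,"grip":0.5},{"tx":0.6,"ty":0.28,"tz":0,"turn":0,"grip":0.5},{"tx":0.6,"ty":0.28,"tz":0,"turn":0,"grip":0.5},{"tx":0.6,"ty":0.28,"tz":0,"turn":0,"grip":0.5},{"tx":0.6,"ty":0.28,"tz":0,"turn":0,"grip":0.5},{"tx":0.6,"ty":0.28,"tz":0,"turn":0,"grip":0.5},{"tx":0.6,"ty":0.28,"tz":0,"turn":0,"grip":0.5},{"tx":0.6,"ty":0.28,"tz":0,"turn":0,"grip":0.5},{"tx":0.5,"ty":0.23,"tz":0,"turn":0,"grip":0.5},{"tx":0.3,"ty":0.12,"tz":0,"turn":0,"grip":0.5},{"tx":0.09,"ty":0.05,"tz":0,"turn":0,"grip":0.5}]'

```text
time: 25.35
position: [0.5545, 0.0257, 0.1869]
tool_rot: [-1.94, -2.468, 0.002]
ft_force: [-0.5, -0.2, -3.2]
grip_width: 0.684
grip_force: 45.0
```

Call:
send_rows --steps '[{"tx":0,"ty":0,"tz":0,"turn":0,"grip":0.5},{"tx":0,"ty":0,"tz":0.4,"turn":0,"grip":0.5},{"tx":0,"ty":0,"tz":0.4,"turn":0,"grip":0.5},{"tx":0,"ty":0,"tz":0,"turn":0,"grip":0.5},{"tx":0,"ty":0,"tz":0,"turn":0,"grip":0.5},{"tx":0,"ty":0,"tz":0,"turn":0,"grip":0.5}]'

```text
time: 26.1
position: [0.557, 0.0217, 0.1414]
tool_rot: [1.947, 2.463, 0.001]
ft_force: [0.5, -0.3, -1.7]
grip_width: 0.687
grip_force: 45.0
```

```bash
python3 go.py 556,24,71,13.4; python3 - <<'E'
from m import *
im,K,T=shot('top'); S,K2,T2=shot('side')
g=lambda c,f,k:np.clip(cv2.resize(c,None,fx=f,fy=f,interpolation=cv2.INTER_CUBIC)*k,0,255).astype(np.uint8)[:,:,::-1]
a=g(im[150:250,210:345],3,1.8); b=g(S[175:275,235:315],4.5,1.0)
W=np.zeros((600,800,3),np.uint8); W[:a.shape[0],:a.shape[1]]=a; W[:b.shape[0],415:415+b.shape[1]]=b
cv2.imwrite('pics/p2.png',W)
E
```

```text
t 26.1 pos [0.557  0.0217 0.1414] closing yaw 13.34 w 0.687 tilt -1.0 F [ 0.5 -0.3 -1.7] g 45.0
556,24,71,13.4 shift [ 0.042 -0.009  1.173] then turn -0.008
```

View pics/p2.png

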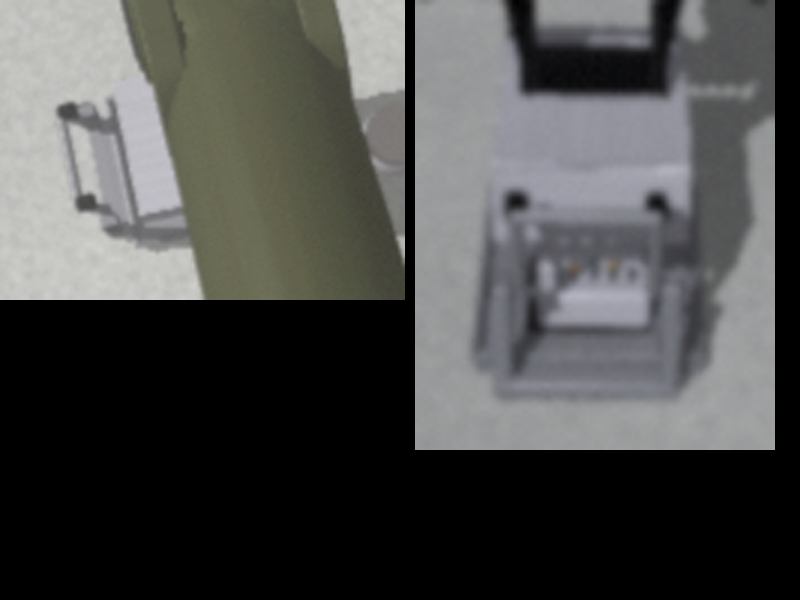

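```bash
python3 - <<'E'
from m import *
im,K,T=shot('top'); S,K2,T2=shot('side')
a=np.radians(13.4); X=np.array([np.cos(a),np.sin(a)]);Y=np.array([-np.sin(a),np.cos(a)]);c=np.array([.556,.024])
f=lambda K,T,uv,z:(((ray(K,T,uv,z)[:,:2]-c)@np.c_[X,Y])*1000).round(1).tolist()
print('side',f(K2,T2,[[253.2,211.2],[295.7,211.2]],.1245))
g=cv2.cvtColor(im,cv2.COLOR_RGB2GRAY).astype(int)
for v in (192,198,204): print(v,g[v,238:268].tolist())
print('tcp',(np.array([.557,.0217])-c)@np.c_[X,Y])
E
```

```text
side [[44.9, 74.8], [-50.7, 73.0]]
192 [74, 62, 58, 58, 59, 58, 60, 62, 60, 59, 59, 66, 99, 106, 105, 106, 106, 105, 106, 106, 106, 106, 107, 106, 107, 97, 70, 52, 54, 57]
198 [111, 110, 98, 90, 87, 87, 88, 86, 87, 92, 95, 74, 63, 83, 100, 105, 106, 105, 106, 106, 106, 107, 107, 107, 107, 107, 105, 82, 61, 56]
204 [106, 108, 108, 102, 91, 87, 88, 87, 87, 87, 90, 95, 77, 65, 79, 100, 106, 107, 107, 107, 107, 107, 106, 107, 106, 106, 106, 105, 103, 78]
tcp [ 0.00043976 -0.00246913]
```

```bash
python3 - <<'E'
from m import *
im,K,T=shot('top'); a=np.radians(13.4); B=np.array([[np.cos(a),-np.sin(a)],[np.sin(a),np.cos(a)]])
print(((ray(K,T,[[249.6,192],[251.1,198],[252.2,204]],.1245)[:,:2]-[.556,.024])@B*1000).round(1))
E
python3 go.py 556,24,71,13.4
```

```text
[[ 13.9  72.4]
 [  0.4  71.9]
 [-12.9  72.2]]
t 26.35 pos [0.5564 0.0219 0.1406] closing yaw 13.37 w 0.684 tilt -1.0 F [-0.3  0.1 -2.4] g 45.0
556,24,71,13.4 shift [3.600e-02 1.000e-03 1.161e+00] then turn -0.004
```

Call:
send_rows --steps '[{"tx":0.018,"ty":0,"tz":0.3,"turn":0,"grip":0.5},{"tx":0,"ty":0,"tz":0.3,"turn":0,"grip":0.5},{"tx":0,"ty":0,"tz":0.3,"turn":0,"grip":0.5},{"tx":0,"ty":0,"tz":0.1,"turn":0,"grip":0.5},{"tx":0,"ty":0,"tz":0.08,"turn":0,"grip":0.5},{"tx":0,"ty":0,"tz":0.04,"turn":0,"grip":0.5},{"tx":0,"ty":0,"tz":0,"turn":0,"grip":0.5},{"tx":0,"ty":0,"tz":0,"turn":0,"grip":0.5}]'

```text
time: 27.35
position: [0.5563, 0.023, 0.0735]
tool_rot: [1.947, 2.464, 0.001]
ft_force: [-0.4, 0.4, -2.0]
grip_width: 0.685
grip_force: 45.0
```

```bash
python3 go.py 556,23,71,13.4
```

```text
t 27.35 pos [0.5563 0.023  0.0735] closing yaw 13.36 w 0.685 tilt -1.0 F [-0.4  0.4 -2. ] g 45.0
556,23,71,13.4 shift [ 0.001 -0.004  0.041] then turn -0.005
```

Call:
send_rows --steps '[{"tx":0,"ty":0,"tz":0.03,"turn":0,"grip":0.5},{"tx":0,"ty":0,"tz":0.015,"turn":0,"grip":0.5},{"tx":0,"ty":0,"tz":0,"turn":0,"grip":0.5},{"tx":0,"ty":0,"tz":0,"turn":0,"grip":0.5}]'

```text
time: 27.85
position: [0.5561, 0.0229, 0.0709]
tool_rot: [1.948, 2.464, -0.0]
ft_force: [-2.8, -0.0, 5.8]
grip_width: 0.687
grip_force: 45.0
```

```bash
python3 go.py 556,23,71,13.4
```

```text
t 27.85 pos [0.5561 0.0229 0.0709] closing yaw 13.37 w 0.687 tilt -1.0 F [-2.8 -0.   5.8] g 45.0
556,23,71,13.4 shift [ 0.001 -0.001 -0.001] then turn -0.004
```

Call:
send_rows --newtons 20 --steps '[{"tx":0,"ty":0,"tz":0,"turn":0,"grip":0.85},{"tx":0,"ty":0,"tz":0,"turn":0,"grip":0.85},{"tx":0,"ty":0,"tz":-0.3,"turn":0,"grip":0.85},{"tx":0,"ty":0,"tz":-0.8,"turn":0,"grip":0.85},{"tx":0,"ty":0,"tz":-0.9,"turn":0,"grip":0},{"tx":0,"ty":0,"tz":0,"turn":0,"grip":0},{"tx":0,"ty":0,"tz":0,"turn":0,"grip":0}]'

```text
time: 28.72
position: [0.5559, 0.0229, 0.1908]
tool_rot: [1.947, 2.464, -0.0]
ft_force: [-0.8, -0.2, -0.2]
grip_width: 0.597
grip_force: 0.0
```

```bash
python3 go.py 523.6,160.2,190,13.4 523.6,160.2,118,13.4 532.8,121.3,118,13.4 540.2,90.2,108,13.4
```

```text
t 28.73 pos [0.5559 0.0229 0.1908] closing yaw 13.37 w 0.597 tilt -1.0 F [-0.8 -0.2 -0.2] g 0.0
523.6,160.2,190,13.4 shift [2.351 0.005 0.011] then turn -0.004
523.6,160.2,118,13.4 shift [0.  0.  1.2] then turn -0.0
532.8,121.3,118,13.4 shift [-0.666 -0.001  0.   ] then turn -0.0
540.2,90.2,108,13.4 shift [-0.533 -0.     0.167] then turn -0.0
```

Call:
send_rows --steps '[{"tx":0.6,"ty":0,"tz":0,"turn":0,"grip":0},{"tx":0.8,"ty":0,"tz":0,"turn":0,"grip":0},{"tx":0.7,"ty":0,"tz":0,"turn":0,"grip":0},{"tx":0.25,"ty":0,"tz":0,"turn":0,"grip":0},{"tx":0,"ty":0,"tz":0.4,"turn":0,"grip":0},{"tx":0,"ty":0,"tz":0.5,"turn":0,"grip":0},{"tx":0,"ty":0,"tz":0.3,"turn":0,"grip":0},{"tx":0,"ty":0,"tz":0,"turn":0,"grip":0}]'

```text
time: 29.72
position: [0.5224, 0.1591, 0.1166]
tool_rot: [-1.947, -2.462, 0.004]
ft_force: [0.3, 0.3, 0.4]
grip_width: 0.005
grip_force: 0.0
```

```bash
python3 go.py 532.8,121.3,118,13.4 540.2,90.2,108,13.4; python3 - <<'E'
from m import *
im,K,T=shot('top'); S,K2,T2=shot('side')
g=lambda c,f,k:np.clip(cv2.resize(c,None,fx=f,fy=f,interpolation=cv2.INTER_CUBIC)*k,0,255).astype(np.uint8)[:,:,::-1]
a=g(im[150:250,210:345],3,1.8); b=g(S[165:275,235:320],4.5,1.0)
W=np.zeros((600,800,3),np.uint8); W[:a.shape[0],:a.shape[1]]=a; W[:b.shape[0],415:415+b.shape[1]]=b[:,:385]
cv2.imwrite('pics/p3.png',W)
E
```

```text
t 29.73 pos [0.5224 0.1591 0.1166] closing yaw 13.32 w 0.005 tilt -1.0 F [0.3 0.3 0.4] g 0.0
532.8,121.3,118,13.4 shift [-0.653  0.024 -0.023] then turn -0.009
540.2,90.2,108,13.4 shift [-0.533 -0.     0.167] then turn -0.0
```

View pics/p3.png

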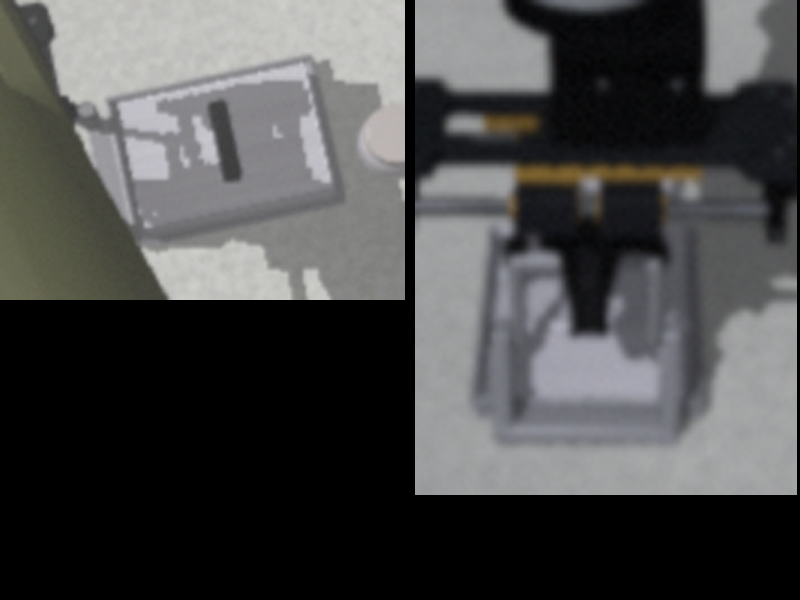

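The cover sits inside the rim with its ridge at crop (225,140), and the closed fingers are behind the clamp bar at crop (588,330). Now I push the bar forward.

Call:
send_rows --steps '[{"tx":-0.2,"ty":0,"tz":0,"turn":0,"grip":0},{"tx":-0.2,"ty":0,"tz":0,"turn":0,"grip":0},{"tx":-0.25,"ty":0,"tz":0,"turn":0,"grip":0},{"tx":-0.18,"ty":0,"tz":0.05,"turn":0,"grip":0},{"tx":-0.18,"ty":0,"tz":0.06,"turn":0,"grip":0},{"tx":-0.18,"ty":0,"tz":0.06,"turn":0,"grip":0},{"tx":0,"ty":0,"tz":0,"turn":0,"grip":0}]'

```text
time: 30.7
position: [0.5393, 0.0898, 0.1072]
tool_rot: [-1.948, -2.463, 0.002]
ft_force: [-1.4, 0.2, -0.1]
grip_width: 0.005
grip_force: 0.4
```

```bash
python3 go.py 540.2,90.2,108,13.4; python3 - <<'E'
from m import *
S,K2,T2=shot('side')
g=lambda c,f,k:np.clip(cv2.resize(c,None,fx=f,fy=f,interpolation=cv2.INTER_CUBIC)*k,0,255).astype(np.uint8)[:,:,::-1]
cv2.imwrite('pics/p4.png',g(S[155:275,225:335],4.5,1.0))
E
```

```text
t 30.7 pos [0.5393 0.0898 0.1072] closing yaw 13.32 w 0.005 tilt -1.0 F [-1.4  0.2 -0.1] g 0.4
540.2,90.2,108,13.4 shift [ 0.002  0.017 -0.013] then turn -0.01
```

View pics/p4.png

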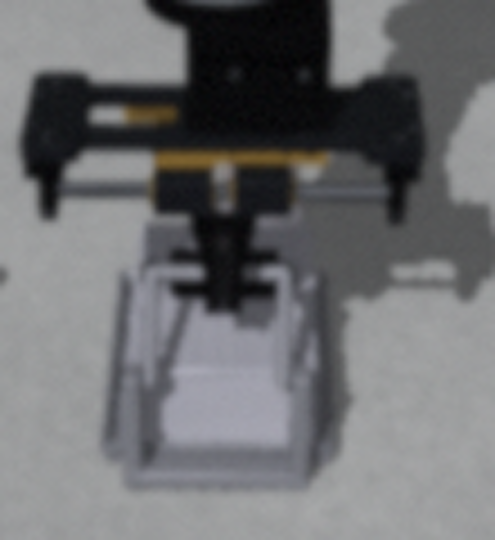

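Call:
send_rows --steps '[{"tx":0.08,"ty":0,"tz":0,"turn":0,"grip":0},{"tx":0,"ty":0,"tz":-0.6,"turn":0,"grip":0},{"tx":-0.25,"ty":0,"tz":0,"turn":0,"grip":0},{"tx":-0.25,"ty":0,"tz":0,"turn":0,"grip":0},{"tx":0,"ty":0,"tz":0.2,"turn":0,"grip":0},{"tx":0,"ty":0,"tz":0.25,"turn":0,"grip":0},{"tx":0,"ty":0,"tz":0.25,"turn":0,"grip":0},{"tx":0,"ty":0,"tz":0.2,"turn":0,"grip":0},{"tx":0,"ty":0,"tz":0,"turn":0,"grip":0},{"tx":0,"ty":0,"tz":0,"turn":0,"grip":0}]'

```text
time: 32.0
position: [0.5456, 0.0668, 0.0902]
tool_rot: [-1.947, -2.465, -0.0]
ft_force: [0.7, -0.3, 0.6]
grip_width: 0.005
grip_force: 0.0
```

```bash
python3 go.py 545.3,68.7,83,13.4
```

```text
t 32.0 pos [0.5456 0.0668 0.0902] closing yaw 13.4 w 0.005 tilt -1.0 F [ 0.7 -0.3  0.6] g 0.0
545.3,68.7,83,13.4 shift [0.032 0.002 0.12 ] then turn 0.0
```

Call:
send_rows --steps '[{"tx":0,"ty":0,"tz":0.06,"turn":0,"grip":0},{"tx":0,"ty":0,"tz":0.04,"turn":0,"grip":0},{"tx":0,"ty":0,"tz":0.02,"turn":0,"grip":0},{"tx":0,"ty":0,"tz":0,"turn":0,"grip":0},{"tx":0,"ty":0,"tz":0,"turn":0,"grip":0}]'

```text
time: 32.62
position: [0.5463, 0.0663, 0.0841]
tool_rot: [1.947, 2.464, 0.001]
ft_force: [-1.9, -0.2, 6.6]
grip_width: 0.002
grip_force: 3.4
```

```bash
python3 go.py 545.3,68.7,83,13.4
```

```text
t 32.62 pos [0.5463 0.0663 0.0841] closing yaw 13.36 w 0.002 tilt -1.0 F [-1.9 -0.2  6.6] g 3.4
545.3,68.7,83,13.4 shift [ 0.043 -0.006  0.018] then turn -0.005
```

Call:
send_rows --steps '[{"tx":0,"ty":0,"tz":0.03,"turn":0,"grip":0},{"tx":0,"ty":0,"tz":0.02,"turn":0,"grip":0},{"tx":0,"ty":0,"tz":0,"turn":0,"grip":0}]'

```text
time: 33.0
position: [0.5465, 0.0663, 0.0834]
tool_rot: [1.947, 2.463, -0.001]
ft_force: [-7.9, -1.4, 24.0]
grip_width: 0.003
grip_force: 11.5
```

Call:
send_rows --steps '[{"tx":0,"ty":0,"tz":-0.3,"turn":0,"grip":0},{"tx":0,"ty":0,"tz":-0.8,"turn":0,"grip":0},{"tx":0,"ty":0,"tz":-0.9,"turn":0,"grip":0},{"tx":0.8,"ty":0,"tz":-0.2,"turn":0,"grip":0},{"tx":0.9,"ty":0,"tz":0,"turn":0,"grip":0},{"tx":0.9,"ty":0,"tz":0,"turn":0,"grip":0},{"tx":0.9,"ty":0,"tz":0,"turn":0,"grip":0},{"tx":0.9,"ty":0,"tz":0,"turn":0,"grip":0},{"tx":0,"ty":0,"tz":0,"turn":0,"grip":0},{"tx":0,"ty":0,"tz":0,"turn":0,"grip":0}]'

```text
time: 34.25
position: [0.4847, 0.3226, 0.2118]
tool_rot: [1.947, 2.465, -0.001]
ft_force: [-0.1, -0.4, -0.5]
grip_width: 0.002
grip_force: 0.0
```

```bash
python3 go.py; python3 - <<'E'
from m import *
im,K,T=shot('top'); S,K2,T2=shot('side')
g=lambda c,f,k:np.clip(cv2.resize(c,None,fx=f,fy=f,interpolation=cv2.INTER_CUBIC)*k,0,255).astype(np.uint8)[:,:,::-1]
a=g(im[165:245,220:350],3,1.8); b=g(S[185:275,235:310],5,1.0)
W=np.zeros((600,800,3),np.uint8); W[:a.shape[0],:a.shape[1]]=a; W[:b.shape[0],415:415+b.shape[1]]=b[:,:385]
cv2.imwrite('pics/p5.png',W)
v=cv2.cvtColor(im,cv2.COLOR_RGB2HSV)[...,2]
print(rects(im,K,T,(v<45).astype(np.uint8),.075,(265,175,315,230),15))
a=np.radians(13.4); c=np.array([.556,.024]);Xv=np.array([np.cos(a),np.sin(a)]);Y=np.array([-np.sin(a),np.cos(a)])
for y,x,z in [(40,34,66),(40,-34,66),(0,0,80)]:
    p=np.r_[c+x/1000*Xv+y/1000*Y,z/1000]; print('expect',y,x,((proj(K,T,p)[0]-[220,165])*3).round(),((proj(K2,T2,p)[0]-[235,185])*5+[415,0]).round())
E
```

```text
t 34.25 pos [0.4847 0.3226 0.2118] closing yaw 13.39 w 0.002 tilt -1.0 F [-0.1 -0.4 -0.5] g 0.0
[([284.8, 196.8], 551.9, 22.2, 57.0, 10.8, 13.4)]
expect 40 34 [131.  60.] [536. 195.]
expect 40 -34 [150. 147.] [678. 197.]
expect 0 0 [192.  89.] [609. 126.]
```

View pics/p5.png

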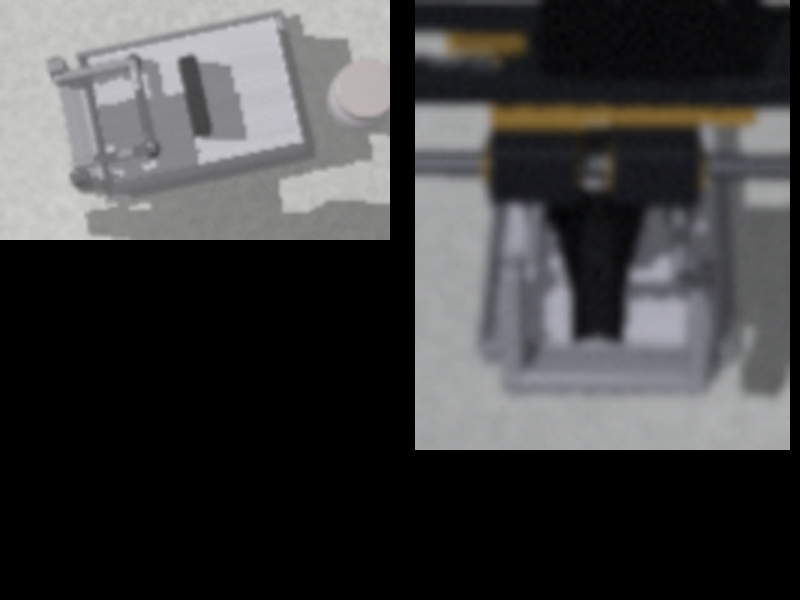

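The top view shows the clamp bar's ends at crop (132,62) and (152,148). A fully lowered bar should appear at (131,60) and (150,147), so it is down. The cover lies level inside the rim and the arm is clear.

```bash
python3 -c "
from bench import ctrl; print(ctrl.close_job())"
```

```text
the job is handed in; nothing more can be done
None
```

The job is handed in (the hand-in returned no verdict): the three blocks stand on their pads, the cover sits home in the rim (about 4 mm off centre, limit 8 mm), the clamp is down, and the bystanders were left alone.

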